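Zero the depth-stop dial and set it six clicks up, then lock it

ROBOT

A 6-joint arm with a two-finger parallel gripper is mounted at the origin on the work surface. World frame = base frame: x ahead of the robot, y to its left, z up, the work surface at z = 0. Lengths are in m, angles in degrees, forces in N, time in s.
With the tool pointing down it reaches from about 0.375 to 0.9 m from the base axis. Payload 3.1 kg.
Tool frame: the origin (TCP) lies on the centre line of the jaws, within the pads' length; the fingertips stand 8 mm ahead of it and the grasp point (between the pads) lies 11 mm behind it; z points along the fingers, y is the direction in which the jaws open and shut (so a half turn about z gives the same grasp; the last joint's range is limited). The gripper opens to 87 mm and grips with 3 to 60 N. Pads are 19 mm wide; open, the fingers measure 117 mm over their backs; the gripper's body (75 mm by 190 mm) begins 51 mm behind the grasp point.
Start: joints at [-74.57, 30.224, 82.088, -0, 67.689, -10.227], TCP at [0.271, -0.563, 0.231] pointing down, gripper open.
Joint ranges: [-176.69, 176.69], [-43.24, 126.21], [12.49, 139.97], [-82, 262], [0, 151.66], [-163.58, 163.58]. Speed limits (degrees/s): [159.86, 159.86, 180, 180, 180, 180].

INTERFACE

Orientations are given as a 3x3 rotation matrix whose columns are the frame's x, y, z axes.
In Python, from rig import * gives the robot as it stands. The module is installed in compiled form; this text tells all that it offers.
- The arm moves only by the tool arm_command, never from a script. Its argument "commands" is a list of rows, each an object with "translation": the shift along the tool's x, y, z scaled (see below), a list of three; "dr": the turn, a rotation vector about the tool's x, y, z scaled (see below), a list of three; "jaw": the closure, from 0 (fully open) to 1 (shut). In form: [{"translation": [x, y, z], "dr": [ax, ay, az], "jaw": jaw}, ...]. A call has 1 to 12 rows; each row shifts and turns the commanded pose from where the row before left it, along the tool's axes as they then stand; what a row does not reach is not made up. The controller multiplies each number of a shift by 25 mm and each number of a turn by 6 degrees. A row lasts 1/12 s, in which the tool goes at most 41.7 mm and 7.16 degrees, less where a joint would pass 70% of its speed; a pose out of reach is approached as far as the arm can. A call with a number of a shift or a turn outside -1 to 1 is refused whole. A call with a gripper value outside its range is refused whole. The fingers move at their own pace and stop on an object; the grip force is fixed at half the most. Time passes only in rows, so rows that do not move let the fingers close. It gives the time, the measured TCP pose, the force and the opening at its end, in the units of the state.
- read_state(): the state, without advancing time (a new reading comes with each control period).
- capture(name): name is "scene" or "side" or "wrist"; returns (picture, depth): 420x560x3 uint8, red, green, blue; 420x560 float32, m along the optical axis (not along the pixel's ray), 0 where there is no reading.
- camera_model(name): a dict with "intrinsics" (3x3 intrinsics, pixels), "pose" (4x4, takes a point from camera to world coordinates); the wrist camera has in their place "mount" (4x4, takes a point from camera to tool coordinates, whose origin is the TCP and whose axes are the flange's). Camera axes: x right, y down, z forward; pixel columns grow to the right and rows downward; lengths in m; the calibration is good to about 2 mm. The wrist camera is an equidistant fisheye: a pixel r from the principal point sees the ray r / f radians off the axis. A picture is of the moment at which its call begins: read the wrist's pose just before it. camera_model takes no time and is no camera call.
- hand_in(): hands the job in, once; it reports no verdict.
The state is a dict: "time_s": time; "joint_positions": joint angles; "qvel": joint speeds; "tau": joint torques, N m; "position": TCP position; "tcp_rot": TCP orientation; "force": force on the tool from outside, world axes, zero at the start; "moment": the same for the moment, N m; "opening": opening from 0.0 (shut) to 1.0 (fully open).
Only numpy, scipy, OpenCV 4.12 (cv2) and the standard library are available. Lean on these libraries where they do the work, as an engineer would, in place of code of your own. Each camera call takes 0.05 s, during which the arm holds its last target.

TASK

Set the drilling depth stop: wind its click dial back (anticlockwise seen from above) to its zero stop without forcing it, then turn it exactly six clicks clockwise from zero so it rests in the sixth click. Then throw the lock lever fully over to lock the setting, and let go, leaving the wooden wheel blanks that lie on the fixture's plate where they are.

Things in the scene. Friction and masses are not known exactly. Their poses are not given: they have to be found in the camera images.
- dial_center (a point): Centre of the dial's knob, on its upright axis, half-way up. Knob: black round cylinder, 50 mm across, 32 mm tall, to be gripped from above at any yaw. Its foot, 16 mm below this point, stands on a 62 mm skirt 4 mm thick; the grey housing's top (110 x 110 mm) is 22 mm below this point, 45 mm above the bench. The frame is the fixture's and does not turn with the dial: z up, y towards the lever.
- depth_post (a joint): Height of the brass-capped steel post beside the dial, in m: 0 at the zero click, 0.00025 more per click clockwise; too fine to read, not to be handled. Clicks: 18 degrees (0.314 rad) of dial apart; leaving one takes about 0.3 N m, then the dial springs into the next and, let go, rests there. At the start it rests 2 to 5 clicks clockwise of zero.
- zero_buffer (a joint): Yield in m of the sprung zero stop inside the housing. The dial meets it 4 degrees (0.07 rad) anticlockwise of the zero click, where it resists with 0.55 N m at once and 0.045 N m more per mm of yield (1 mm is 1.4 degrees of dial); beyond 6 mm (0.8 N m) it is damaged. Steady resistance over 0.5 N m is the stop, not a click. Let go there, the dial falls back into the zero click.
- lock (a joint): Lock lever angle in rad: 0 unlocked (start, leaning to the fixture's -x), 1.0 locked (end of travel, leaning to its +x). About 1 N at the ball moves it; it stays where left. It hinges about a line parallel to the fixture's y, 34 mm above the bench.
- lock_tip (a point): Centre of the black ball, 26 mm across, on the end of the lock lever, 70 mm from its hinge; moves with the lever. Unlocked it is 95 mm above the bench and 34 mm to the fixture's -x of the hinge, locked as much to its +x; upright it is 104 mm above the bench. The hinge lies 155 mm to the fixture's +y of the dial's axis.
- fixture: The fixture, fixed to the bench: dark steel base plate 200 x 310 mm and 12 mm thick, carrying the dial's housing, the post (85 mm to +x of the dial's axis, 22 mm across, top 91 mm above the bench) and the lock lever. Origin at bench height on the dial's axis; x away from the robot at yaw 0, y towards the lever, z up.
- wheel_a: Round wooden wheel blank, 52 mm across, 18 mm thick, lying loose on the base plate between dial and lever, on the robot's side; origin at the centre of its underside. It stays where it is (15 mm of shift is allowed).
- wheel_b: Wheel blank like wheel_a, lying on the base plate between dial and lever on the side away from the robot, with wheel_c on top. It stays where it is (15 mm of shift is allowed).
- wheel_c: Wheel blank like wheel_a, lying on top of wheel_b, its top 48 mm above the bench. It stays where it is (15 mm of shift is allowed).

How it is judged:
By the outcome, as a careful person would: the job done as asked, in the order asked, and still so for the second after the job is handed in, with the robot touching nothing.
It also fails if it takes over 72 s, if anything falls off the work surface, if the arm or the gripper's body presses on something with over 40 N, if the wrist force passes 120 N, or if a joint passes its speed limit or range.

## Working session

There is one attempt and no reset: what is moved stays moved. The work goes in short steps, Python scripts to look and compute and a tool call to move; the robot and the scene stay as the last step left them, time stands still between calls to the robot, and variables do not carry over. Pictures are saved under pics/ and viewed, and the job is handed in when it is done.

Besides the shell and the picture viewer there is one more tool, called after "Request:" by a JSON object that holds its "fn" and its "kwargs". arm_command: Moves the arm, as the interface text tells. Its arguments: {"type":"object","properties":{"commands":{"type":"array"}},"required":["commands"]}

```bash
mkdir -p pics; python3 - <<'E'
from rig import *
import cv2, numpy as np
s=read_state(); print(s)
for n in ("scene","side"):
    p,d=capture(n); cv2.imwrite(f"pics/{n}0.png",p[:,:,::-1]); np.savez(f"{n}0.npz",p=p,d=d)
    print(n,camera_model(n))
print(camera_model("wrist"))
E
```

```text
{'time_s': 0.0, 'joint_positions': array([-7.45681186e+01,  3.02780345e+01,  8.21563013e+01, -1.06977750e-03,
        6.76902064e+01, -1.02282461e+01]), 'qvel': array([-0.07824693,  0.0168792 ,  0.12751461, -0.11768687,  0.13968086,
        0.06460562]), 'tau': array([ 2.09581672e-04, -4.40043962e+01, -1.76595336e+01,  6.32259599e-02,
        5.82860189e-02, -1.76522444e-04]), 'position': array([ 0.2704626 , -0.56264969,  0.22958209]), 'tcp_rot': array([[ 9.01375622e-01,  4.33037683e-01, -5.95048066e-04],
       [ 4.33037935e-01, -9.01373272e-01,  2.09070722e-03],
       [ 3.68994587e-04, -2.14219090e-03, -9.99997637e-01]]), 'force': array([ 0.1710268 , -0.37613813,  0.10388603]), 'moment': array([ 0.0006584 , -0.00907638,  0.0184859 ]), 'opening': 0.9978236592488896}
scene {'intrinsics': array([[467.76102731,   0.        , 271.27016065],
       [  0.        , 467.76102731, 215.12224012],
       [  0.        ,   0.        ,   1.        ]]), 'pose': array([[-0.54152256,  0.50628312, -0.67114136,  1.00421339],
       [ 0.84061181,  0.31546886, -0.44028534,  0.30402656],
       [-0.0111
[... 358 characters left out ...]
  [-0.62801091, -0.61657256,  0.47480582, -0.30276693],
       [ 0.01567456, -0.6200282 , -0.78442294,  0.58632639],
       [ 0.        ,  0.        ,  0.        ,  1.        ]])}
{'intrinsics': array([[325.1922621 ,   0.        , 281.4667681 ],
       [  0.        , 325.1922621 , 208.10543197],
       [  0.        ,   0.        ,   1.        ]]), 'mount': array([[ 6.08093745e-04, -9.66615752e-01, -2.56229620e-01,
         6.93327157e-02],
       [ 9.99999815e-01,  5.96074678e-04,  1.24569749e-04,
        -4.46418623e-04],
       [ 3.23209065e-05, -2.56229649e-01,  9.66615935e-01,
        -1.54065013e-01],
       [ 0.00000000e+00,  0.00000000e+00,  0.00000000e+00,
         1.00000000e+00]])}
```

View pics/scene0.png

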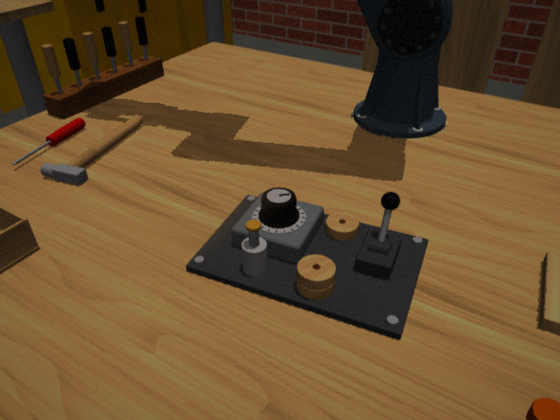

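View pics/side0.png

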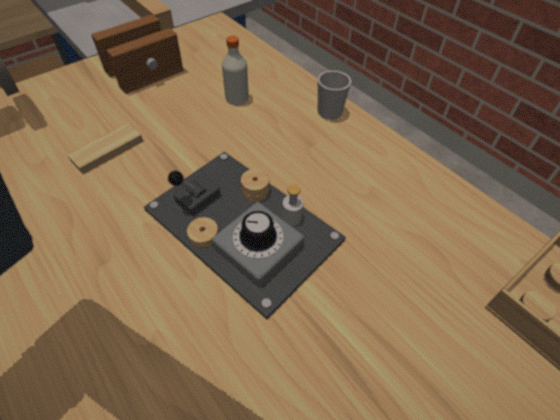

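Both views show the fixture whole. In the scene view the knob is at about (279,205), the ball at (390,201) and the post at (254,240). In the side view the knob is at (258,225) and the ball at (175,178). Next I'll measure them.

```bash
cat > h.py <<'E'
from rig import *
import cv2, numpy as np
def cloud(n,d):
    m=camera_model(n);K=m["intrinsics"];T=m["pose"]
    v,u=np.mgrid[:d.shape[0],:d.shape[1]]
    P=np.stack([(u-K[0,2])/K[0,0]*d,(v-K[1,2])/K[1,1]*d,d],-1)
    W=P@T[:3,:3].T+T[:3,3]; W[d<=0]=np.nan; return W
def proj(n,X):
    m=camera_model(n);K=m["intrinsics"];T=m["pose"]
    p=(np.atleast_2d(X)-T[:3,3])@T[:3,:3]; q=p@K.T; return q[:,:2]/q[:,2:]
E
python3 - <<'E'
from h import *
from scipy.optimize import least_squares
for n in ("scene","side"):
    z=np.load(n+"0.npz"); W=cloud(n,z["d"])
    c,b,po=((279,195),(390,201),(253,228)) if n=="scene" else ((258,220),(175,178),(293,192))
    def near(c,r): 
        w=W[c[1]-r:c[1]+r,c[0]-r:c[0]+r].reshape(-1,3); return w[np.isfinite(w[:,0])]
    k=near(c,30); t=k[(k[:,2]>.078)&(k[:,2]<.090)]; 
    (x,y),r=cv2.minEnclosingCircle((t[:,:2]*1000).astype(np.float32)); print(n,"knobtop",t[:,2].mean(),len(t),x,y,r)
    h=near(c,60); h=h[(h[:,2]>.042)&(h[:,2]<.0475)]; 
    if len(h)>20: print("housing",len(h),cv2.minAreaRect((h[:,:2]*1000).astype(np.float32)))
    bb=near(b,12); bb=bb[bb[:,2]>.078]
    f=least_squares(lambda p:np.linalg.norm(bb-p,axis=1)-.013,bb.mean(0)-[0,0,.01],loss='soft_l1',f_scale=.002); print("ball",len(bb),f.x,bb.mean(0))
    pp=near(po,14); pp=pp[pp[:,2]>.08]; print("post",len(pp),pp.mean(0) if len(pp) else 0, pp[:,2].max() if len(pp) else 0)
    bp=near(c,170);bp=bp[(bp[:,2]>.009)&(bp[:,2]<.015)&(np.abs(bp[:,0]-x/1000)<.3)]; print("plate",len(bp),cv2.minAreaRect((bp[:,:2]*1000).astype(np.float32)))
E
```

```text
scene knobtop 0.0826645375831757 586 524.3139038085938 2.7530791759490967 26.982118606567383
housing 1788 ((546.1826171875, 6.038841247558594), (150.90101623535156, 109.0847396850586), 8.534016609191895)
ball 297 [0.46768897 0.15033639 0.09489347] [0.47455596 0.15232285 0.09909597]
post 181 [0.61011869 0.01651125 0.08991008] 0.09291237121284596
plate 10951 ((470.7919921875, -226.23446655273438), (954.2376708984375, 295.6900329589844), 77.58794403076172)
side knobtop 0.08252350452985974 693 549.177734375 5.72116756439209 51.289188385009766
housing 2811 ((540.82470703125, 47.28535842895508), (217.91493225097656, 155.05239868164062), 89.31836700439453)
ball 208 [0.46807572 0.14756449 0.09460463] [0.46639737 0.1421234  0.10041382]
post 123 [0.60673756 0.0107787  0.09014955] 0.09282417325773146
plate 8925 ((609.6820068359375, 291.84039306640625), (437.573974609375, 741.3501586914062), 10.260577201843262)
```

```bash
python3 - <<'E'
import cv2
a=cv2.imread("pics/scene0.png")[170:310,180:440];b=cv2.imread("pics/side0.png")[150:310,140:350]
cv2.imwrite("pics/sc_z.png",cv2.resize(a,None,fx=3,fy=3,interpolation=cv2.INTER_CUBIC))
cv2.imwrite("pics/sd_z.png",cv2.resize(b,None,fx=3.5,fy=3.5,interpolation=cv2.INTER_CUBIC))
E
```

```text
(no output)
```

View pics/sc_z.png

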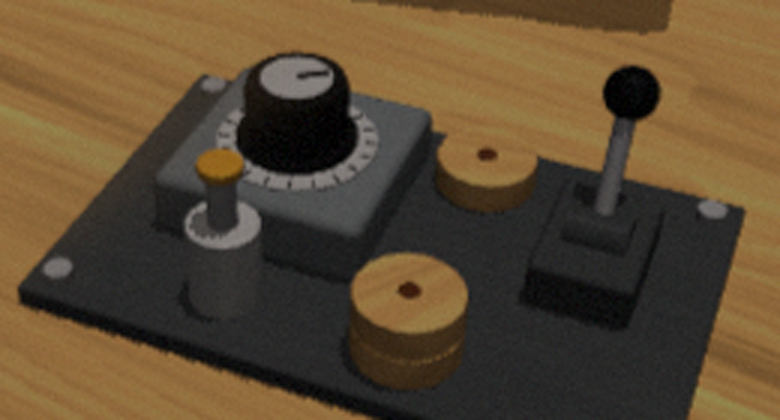

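View pics/sd_z.png

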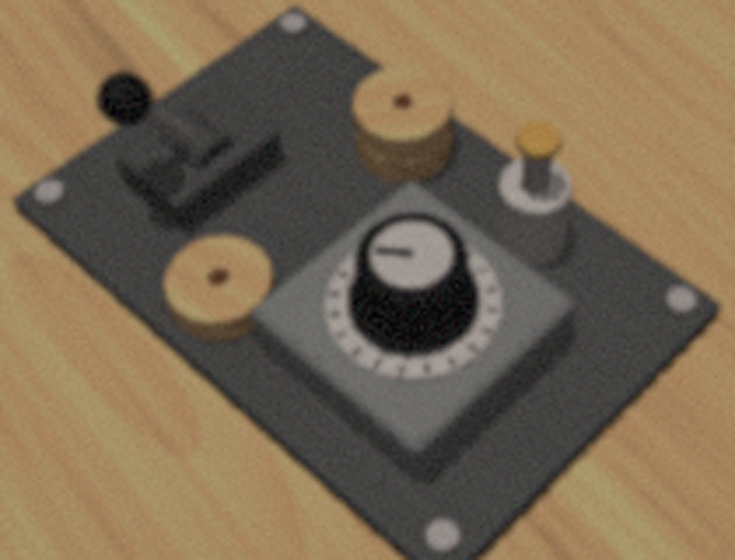

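The zooms show the knob with a white cap and a pointer line, which will let me read the dial angle. The post cap, ball and wheels are also clear. Next I'll fit the fixture pose from the named pixels in both views.

```bash
python3 - <<'E'
from h import *
from scipy.optimize import least_squares
F=np.array([[0,0,.083],[.085,0,.091],[-.034,.155,.095]])
px={"scene":np.array([[279,195.7],[253.3,224.3],[390.7,201]]),"side":np.array([[257.7,222.9],[294.3,189.1],[175.7,178]])}
def tf(p,F):
    c,s=np.cos(p[2]),np.sin(p[2]); return F@np.array([[c,s,0],[-s,c,0],[0,0,1]])+[p[0],p[1],0]
for use in (["scene"],["side"],["scene","side"]):
    f=least_squares(lambda p:np.concatenate([(proj(n,tf(p,F))-px[n]).ravel() for n in use]),[.525,.003,.15])
    print(use,f.x[:2],np.degrees(f.x[2]),f.fun.round(1))
p=f.x
def atz(n,u,z):
    m=camera_model(n);K=m["intrinsics"];T=m["pose"]; r=T[:3,:3]@np.linalg.inv(K)@[*u,1]; o=T[:3,3]; return o+r*(z-o[2])/r[2]
for n,(a,b),off,sc in (("scene",((302,76),(328,72)),(180,170),3),("side",((412,254),(378,250)),(140,150),3.5)):
    A,B=[atz(n,np.array(q)/sc+off,.083) for q in (a,b)]; d=B-A; print(n,"pointer world deg",np.degrees(np.arctan2(d[1],d[0])),"fixture",np.degrees(np.arctan2(d[1],d[0])-p[2]),A,B)
for n,u,z,off,sc in (("scene",(487,155),.030,(180,170),3),("scene",(409,290),.048,(180,170),3),("side",(219,276),.030,(140,150),3.5),("side",(402,101),.048,(140,150),3.5)):
    print("wheel",n,atz(n,np.array(u)/sc+off,z))
z=.055
print("unlocked ball",tf(p,F[2:]),"locked",tf(p,np.array([[.034,.155,.095],[0,.155,.104]])))
E
```

```text
['scene'] [0.52329373 0.00248818] 8.517960215024035 [-0.   0.2  0.  -0.2  0.  -0. ]
['side'] [ 0.52470066 -0.00174558] 8.270868862863237 [-0.  -0.2 -0.   0.1  0.   0.1]
['scene', 'side'] [0.52395497 0.00098295] 8.24541196657689 [-1.2  0.1 -1.5 -0.4 -1.2  0.2 -1.5 -1.  -1.4 -0.7 -1.2 -0.7]
scene pointer world deg 137.14536699474576 fixture 128.89995502816888 [0.5206859  0.00381794 0.083     ] [0.51097351 0.01282893 0.083     ]
side pointer world deg 133.481543174494 fixture 125.2361312079171 [ 0.52493544 -0.00152729  0.083     ] [0.51444897 0.00953028 0.083     ]
wheel scene [0.46557195 0.08161736 0.03      ]
wheel scene [0.59375731 0.10446842 0.048     ]
wheel side [0.46644504 0.07720138 0.03      ]
wheel side [0.59444475 0.10049159 0.048     ]
unlocked ball [[0.46807736 0.14950465 0.095     ]] locked [[0.53537444 0.15925675 0.095     ]
 [0.5017259  0.1543807  0.104     ]]
```

Request:
{"fn": "arm_command", "kwargs": {"commands": [{"translation":[1,-0.84,0],"dr":[0,0,0],"jaw":0},{"translation":[1,-0.84,0],"dr":[0,0,0],"jaw":0},{"translation":[1,-0.84,0],"dr":[0,0,0],"jaw":0},{"translation":[1,-0.84,0],"dr":[0,0,0],"jaw":0},{"translation":[1,-0.84,0],"dr":[0,0,0],"jaw":0},{"translation":[1,-0.84,0],"dr":[0,0,0],"jaw":0},{"translation":[1,-0.84,0],"dr":[0,0,0],"jaw":0},{"translation":[1,-0.84,0],"dr":[0,0,0],"jaw":0},{"translation":[1,-0.84,0],"dr":[0,0,0],"jaw":0},{"translation":[1,-0.84,0],"dr":[0,0,0],"jaw":0},{"translation":[1,-0.84,0],"dr":[0,0,0],"jaw":0},{"translation":[1,-0.84,0],"dr":[0,0,0],"jaw":0}]}}

```text
time_s: 1.1
position: [0.4321, -0.2046, 0.2303]
tcp_rot: [[0.902, 0.433, -0.0], [0.433, -0.902, 0.0], [-0.0, -0.001, -1.0]]
force: [0.0, -0.5, 0.1]
opening: 0.996
```

Request:
{"fn": "arm_command", "kwargs": {"commands": [{"translation":[0.99,-0.84,0],"dr":[0,0,0],"jaw":0},{"translation":[0.99,-0.84,0],"dr":[0,0,0],"jaw":0},{"translation":[0.99,-0.84,0],"dr":[0,0,0],"jaw":0},{"translation":[0.99,-0.84,0],"dr":[0,0,0],"jaw":0},{"translation":[0.99,-0.84,0],"dr":[0,0,0],"jaw":0},{"translation":[0.99,-0.84,0],"dr":[0,0,0],"jaw":0},{"translation":[0.99,-0.84,0],"dr":[0,0,0],"jaw":0},{"translation":[0,0,0],"dr":[0,0,0],"jaw":0},{"translation":[0,0,0],"dr":[0,0,0],"jaw":0}]}}

```text
time_s: 1.85
position: [0.5244, 0.0027, 0.2301]
tcp_rot: [[0.9, 0.436, -0.001], [0.436, -0.9, -0.0], [-0.001, -0.0, -1.0]]
force: [0.7, -0.3, 0.2]
opening: 1.003
```

```bash
cat >> h.py <<'E'
def wray(s,u):
    m=camera_model("wrist");K=m["intrinsics"];M=m["mount"]
    q=np.array([u[0]-K[0,2],u[1]-K[1,2]]); r=np.linalg.norm(q); t=r/K[0,0]
    d=np.array([*(q/r*np.sin(t)),np.cos(t)]) if r>0 else np.array([0,0,1.])
    R=s["tcp_rot"]; return s["position"]+R@M[:3,3], R@M[:3,:3]@d
def watz(s,u,z):
    o,r=wray(s,u); return o+r*(z-o[2])/r[2]
def wproj(s,X):
    m=camera_model("wrist");K=m["intrinsics"];M=m["mount"];R=s["tcp_rot"]
    p=M[:3,:3].T@(R.T@(np.asarray(X)-s["position"])-M[:3,3]); t=np.arctan2(np.hypot(p[0],p[1]),p[2]); a=np.hypot(p[0],p[1])
    return K[:2,2]+K[0,0]*t*p[:2]/a
E
python3 - <<'E'
from h import *
import pickle
s=read_state(); p,d=capture("wrist"); cv2.imwrite("pics/w1.png",p[:,:,::-1]); pickle.dump(s,open("s1.pkl","wb"))
print(s["time_s"],s["joint_positions"],s["position"],s["moment"])
for X in ([.524,.001,.083],[.608,.013,.091],[.468,.1495,.095]): print(wproj(s,X))
E
```

```text
1.85 [-1.19127306e+01  2.25503813e+01  9.64398763e+01 -1.93486137e-02
  6.10578491e+01  5.22280307e+01] [0.5244223  0.00271856 0.23013602] [-0.0482932   0.00490573  0.03092071]
[283.3780267  198.44815113]
[312.5521503  112.53447148]
[122.77779667 187.66435628]
```

View pics/w1.png

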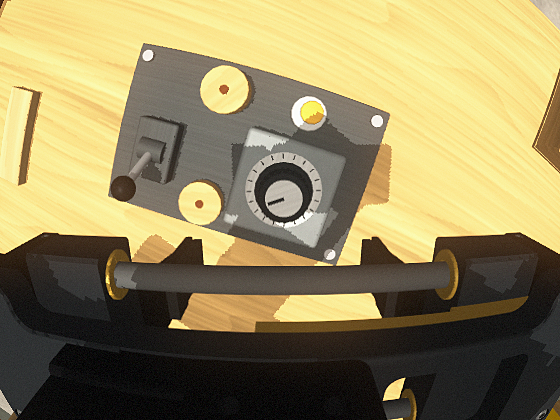

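```bash
python3 - <<'E'
import cv2
a=cv2.imread("pics/w1.png")[130:270,215:355]
cv2.imwrite("pics/w1z.png",cv2.resize(a,None,fx=4.2,fy=4.2,interpolation=cv2.INTER_CUBIC))
E
```

```text
(no output)
```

View pics/w1z.png

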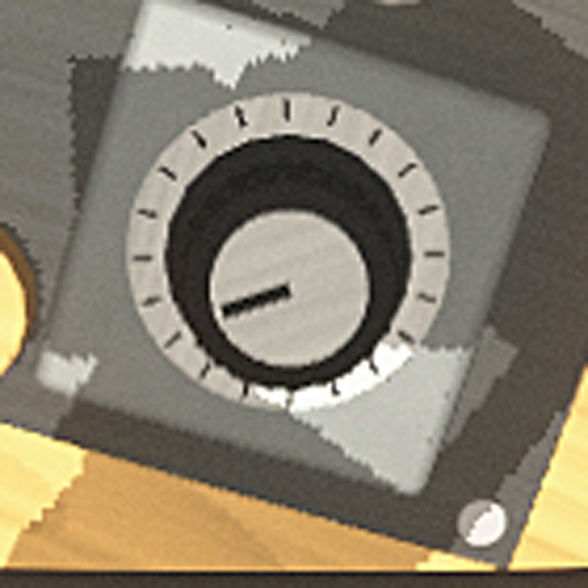

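The wrist view agrees with the fit: cap centre about (284,198.6) against (283.4,198.4) predicted, and post and ball within 1–2 px. Next I'll read the pointer angle and work out the descent.

```bash
python3 - <<'E'
from h import *
import pickle
s=pickle.load(open("s1.pkl","rb"))
f=lambda q,z:watz(s,np.array(q)/4.2+[215,130],z)
A=f((290,290),.083);B=f((222,313),.083);d=B-A
print(A,np.degrees(np.arctan2(d[1],d[0]))-8.3)
for q,z in(((288,252),.051),): print(f(q,z))
s=read_state();R=s["tcp_rot"]
print(s["position"], R.T@(np.array([.524,.0015,.064])-s["position"])/.025)
for u,z in (((312,111),.091),((122,188),.095)): print(watz(s,u,z))
E
```

```text
[5.23751763e-01 1.70270379e-04 8.30000000e-02] 126.76892582402682
[0.52558039 0.00135266 0.051     ]
[0.52400673 0.00167044 0.23011101] [5.42173120e-03 8.29857698e-03 6.64443654e+00]
[0.60856115 0.01283603 0.091     ]
[0.46710805 0.14923535 0.095     ]
```

Request:
{"fn": "arm_command", "kwargs": {"commands": [{"translation":[0,0,1],"dr":[0,0,0],"jaw":0},{"translation":[0,0,1],"dr":[0,0,0],"jaw":0},{"translation":[0,0,1],"dr":[0,0,0],"jaw":0},{"translation":[0,0,1],"dr":[0,0,0],"jaw":0},{"translation":[0,0,1],"dr":[0,0,0],"jaw":0},{"translation":[0,0,1],"dr":[0,0,0],"jaw":0},{"translation":[0,0,0.64],"dr":[0,0,0],"jaw":0},{"translation":[0,0,0],"dr":[0,0,0],"jaw":0},{"translation":[0,0,0],"dr":[0,0,0],"jaw":0}]}}

```text
time_s: 2.65
position: [0.5235, 0.0001, 0.064]
tcp_rot: [[0.902, 0.431, -0.003], [0.431, -0.902, 0.0], [-0.002, -0.001, -1.0]]
force: [0.5, 0.3, 0.3]
opening: 0.999
```

Request:
{"fn": "arm_command", "kwargs": {"commands": [{"translation":[0,0,0],"dr":[0,0,0],"jaw":1},{"translation":[0,0,0],"dr":[0,0,0],"jaw":1},{"translation":[0,0,0],"dr":[0,0,0],"jaw":1},{"translation":[0,0,0],"dr":[0,0,0],"jaw":1},{"translation":[0,0,0],"dr":[0,0,0],"jaw":1},{"translation":[0,0,0],"dr":[0,0,0],"jaw":1},{"translation":[0,0,0],"dr":[0,0,0],"jaw":1},{"translation":[0,0,0],"dr":[0,0,0],"jaw":1}]}}

```text
time_s: 3.32
position: [0.5248, 0.0009, 0.0649]
tcp_rot: [[0.901, 0.433, 0.001], [0.433, -0.901, -0.001], [0.0, 0.001, -1.0]]
force: [-0.2, -1.7, 2.8]
opening: 0.567
```

```bash
cat > st.py <<'E'
from h import *
s=read_state();R=s["tcp_rot"]
print("t",round(s["time_s"],2),"pos",s["position"].round(4),"yaw",round(np.degrees(np.arctan2(R[1,0],R[0,0])),2),"j6",s["joint_positions"][5].round(1),"F",s["force"].round(1),"M",s["moment"].round(3),"tau6",s["tau"][5].round(3),"op",round(s["opening"],3))
E
python3 st.py; python3 st.py
```

```text
t 3.32 pos [0.5248 0.0009 0.0649] yaw 25.67 j6 52.3 F [-0.2 -1.7  2.8] M [-0.209  0.062 -0.045] tau6 -0.032 op 0.567
t 3.32 pos [0.5248 0.0009 0.0649] yaw 25.67 j6 52.3 F [-0.2 -1.7  2.8] M [-0.209  0.062 -0.045] tau6 -0.032 op 0.567
```

Request:
{"fn": "arm_command", "kwargs": {"commands": [{"translation":[0,0,0],"dr":[0,0,-0.5],"jaw":1},{"translation":[0,0,0],"dr":[0,0,-0.5],"jaw":1},{"translation":[0,0,0],"dr":[0,0,0],"jaw":1}]}}

```text
time_s: 3.57
position: [0.5249, 0.0009, 0.0649]
tcp_rot: [[0.851, 0.526, 0.001], [0.526, -0.851, -0.0], [0.0, 0.001, -1.0]]
force: [0.9, -1.0, 3.5]
opening: 0.567
```

```bash
python3 st.py
```

```text
t 3.57 pos [0.5249 0.0009 0.0649] yaw 31.73 j6 46.2 F [ 0.9 -1.   3.5] M [-0.184  0.073  0.192] tau6 -0.134 op 0.567
```

Request:
{"fn": "arm_command", "kwargs": {"commands": [{"translation":[0,0,0],"dr":[0,0,-0.5],"jaw":1},{"translation":[0,0,0],"dr":[0,0,0],"jaw":1}]}}

```text
time_s: 3.73
position: [0.5249, 0.001, 0.0649]
tcp_rot: [[0.822, 0.569, 0.001], [0.569, -0.822, -0.001], [0.0, 0.001, -1.0]]
force: [-0.6, -0.9, 3.5]
opening: 0.567
```

```bash
python3 st.py
```

```text
t 3.73 pos [0.5249 0.001  0.0649] yaw 34.69 j6 43.2 F [-0.6 -0.9  3.5] M [-0.201  0.024 -0.068] tau6 -0.246 op 0.567
```

Request:
{"fn": "arm_command", "kwargs": {"commands": [{"translation":[0,0,0],"dr":[0,0,-0.5],"jaw":1},{"translation":[0,0,0],"dr":[0,0,0],"jaw":1}]}}

```text
time_s: 3.9
position: [0.5249, 0.0009, 0.0649]
tcp_rot: [[0.791, 0.611, 0.001], [0.611, -0.791, -0.001], [0.0, 0.001, -1.0]]
force: [0.3, -3.1, 4.4]
opening: 0.569
```

```bash
python3 st.py
```

```text
t 3.9 pos [0.5249 0.0009 0.0649] yaw 37.69 j6 40.3 F [ 0.3 -3.1  4.4] M [-0.361  0.034  0.256] tau6 0.031 op 0.569
```

Request:
{"fn": "arm_command", "kwargs": {"commands": [{"translation":[0,0,0],"dr":[0,0,-0.5],"jaw":1},{"translation":[0,0,0],"dr":[0,0,0],"jaw":1}]}}

```text
time_s: 4.07
position: [0.5248, 0.0007, 0.0648]
tcp_rot: [[0.758, 0.653, 0.001], [0.653, -0.758, -0.001], [-0.0, 0.001, -1.0]]
force: [-0.4, -2.6, 4.9]
opening: 0.569
```

```bash
python3 st.py
```

```text
t 4.07 pos [0.5248 0.0007 0.0648] yaw 40.73 j6 37.3 F [-0.4 -2.6  4.9] M [-0.096  0.15   0.729] tau6 0.55 op 0.569
```

Request:
{"fn": "arm_command", "kwargs": {"commands": [{"translation":[0,0,0],"dr":[0,0,0],"jaw":1}]}}

```text
time_s: 4.15
position: [0.5249, 0.001, 0.0649]
tcp_rot: [[0.76, 0.65, 0.001], [0.65, -0.76, -0.001], [0.0, 0.001, -1.0]]
force: [-0.4, -3.4, 5.2]
opening: 0.566
```

```bash
python3 st.py
```

```text
t 4.15 pos [0.5249 0.001  0.0649] yaw 40.54 j6 37.4 F [-0.4 -3.4  5.2] M [-0.48   0.082  0.071] tau6 0.052 op 0.566
```

Request:
{"fn": "arm_command", "kwargs": {"commands": [{"translation":[0,0,0],"dr":[0,0,0],"jaw":1}]}}

```text
time_s: 4.23
position: [0.5249, 0.0009, 0.0648]
tcp_rot: [[0.76, 0.65, 0.001], [0.65, -0.76, -0.001], [0.0, 0.001, -1.0]]
force: [-0.0, -3.5, 5.6]
opening: 0.569
```

```bash
python3 st.py;  python3 - <<'E'
from h import *
for n in ("scene","side"):
    p,d=capture(n); cv2.imwrite(f"pics/{n}1.png",cv2.resize(p[100:320,120:460,::-1],None,fx=2.3,fy=2.3))
E
```

```text
t 4.23 pos [0.5249 0.0009 0.0648] yaw 40.51 j6 37.4 F [-0.  -3.5  5.6] M [-0.378  0.141  0.139] tau6 0.157 op 0.569
```

View pics/scene1.png

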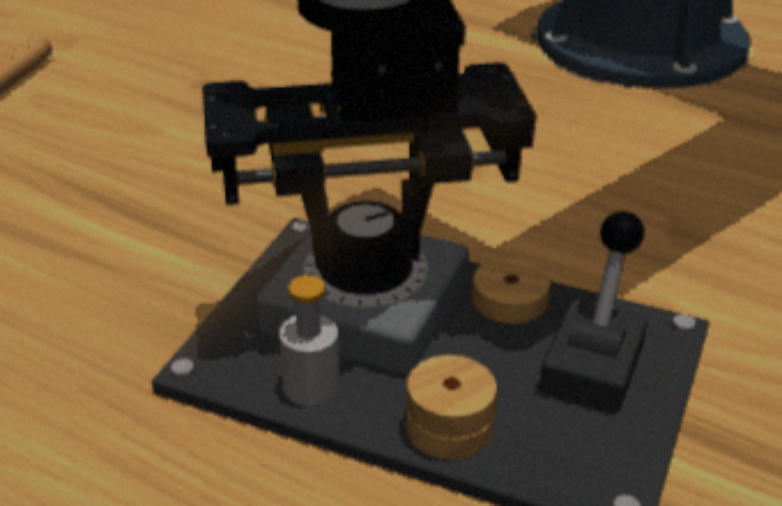

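Scene view: the jaws hold the knob and the cap's pointer line stays visible, at about (378,216) in the zoom. The large moment reading was a transient. I'll automate the pointer reading.

```bash
cat >> h.py <<'E'
def pointer(p,dbg=None):
    """dial pointer angle in fixture frame, scene view"""
    n="scene";m=camera_model(n);K=m["intrinsics"];T=m["pose"]
    g=cv2.GaussianBlur(p.astype(np.float32).mean(2),(0,0),0.7)
    N=161;ss=np.linspace(-.02,.02,N);X,Y=np.meshgrid(ss,ss)
    c0=np.array([.5233,.0025])
    W=np.stack([X+c0[0],Y+c0[1],np.full_like(X,.083)],-1).reshape(-1,3)
    q=proj(n,W).astype(np.float32).reshape(N,N,2)
    I=cv2.remap(g,q[...,0],q[...,1],cv2.INTER_CUBIC)
    br=I[np.hypot(X,Y)<.016]; thr=(np.percentile(br,85)+np.percentile(I,3))/2
    bright=((I>thr)&(np.hypot(X,Y)<.021)).astype(np.uint8)
    bright=cv2.morphologyEx(bright,cv2.MORPH_CLOSE,np.ones((21,21)))
    cs,_=cv2.findContours(bright,cv2.RETR_EXTERNAL,cv2.CHAIN_APPROX_NONE); c=max(cs,key=cv2.contourArea)
    (cx,cy),r=cv2.minEnclosingCircle(c); M=cv2.moments(c); cx,cy=M["m10"]/M["m00"],M["m01"]/M["m00"]
    cx,cy=(cx-80)*.00025,(cy-80)*.00025; r*=.00025
    hull=cv2.fillPoly(np.zeros((N,N),np.uint8),[cv2.convexHull(c)],1); hull=cv2.erode(hull,np.ones((9,9)))
    hi=np.percentile(I[hull>0],80)
    w=np.clip(hi*.8-I,0,None)*hull
    mx,my=(w*X).sum()/w.sum()-cx,(w*Y).sum()/w.sum()-cy
    # line direction by weighted PCA, sense by the centroid
    dx,dy=X-cx-mx,Y-cy-my; C=np.array([[(w*dx*dx).sum(),(w*dx*dy).sum()],[0,(w*dy*dy).sum()]]); C[1,0]=C[0,1]
    e=np.linalg.eigh(C)[1][:,1]; e=e*np.sign(e@[mx,my])
    if dbg: cv2.imwrite(dbg,cv2.resize(np.hstack([np.clip(I*1.5,0,255),hull*200,np.clip(w*3,0,255)])[::-1].astype(np.uint8),None,fx=1.6,fy=1.6))
    return np.degrees(np.arctan2(my,mx))-8.3, np.degrees(np.arctan2(e[1],e[0]))-8.3,(cx*1e3,cy*1e3,r*1e3)
E
cat > st2.py <<'E'
exec(open("st.py").read())
import sys
p,d=capture("scene"); np.save("last.npy",p); print("pointer",np.round(np.hstack(pointer(p,"pics/"+sys.argv[1]+".png")),1))
E
python3 - <<'E'
from h import *
print(np.hstack(pointer(np.load("scene0.npz")["p"],"pics/dbg0.png")))
E
python3 st2.py dbg1
```

```text
[-180.30951681   99.80321441   -1.40842525   -2.12255201   19.86439133]
t 4.33 pos [0.5249 0.0009 0.0649] yaw 40.5 j6 37.4 F [-0.1 -3.1  4.8] M [-0.497  0.069  0.18 ] tau6 0.153 op 0.567
pointer [-167.9  168.4   -0.9   -2.1   21.1]
```

View pics/dbg1.png

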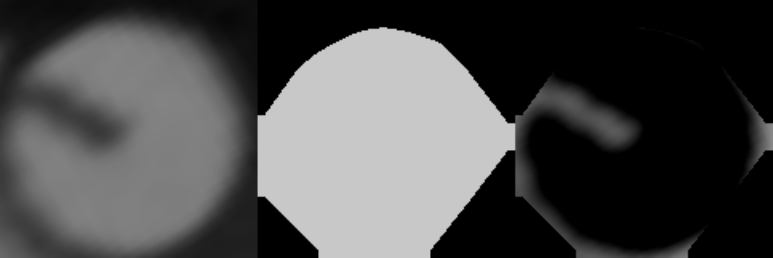

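View pics/dbg0.png

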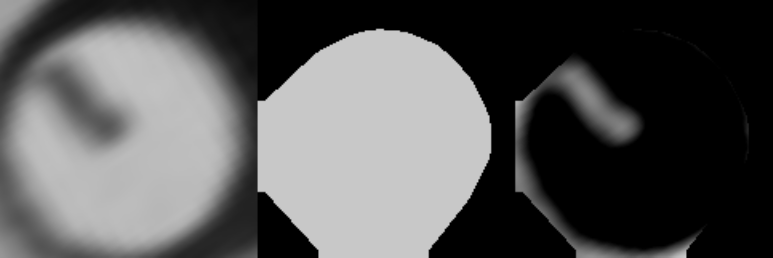

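```bash
python3 - <<'E'
s=open("h.py").read()
a=s.index("    br=I[np.hypot");b=s.index("    hi=np.percentile")
s=s[:a]+"    cx,cy,r=-.0006,-.0008,.0135\n    hull=(np.hypot(X-cx,Y-cy)<r).astype(np.uint8)\n"+s[b:]
s=s.replace("hi*.8-I","hi*.85-I"); open("h.py","w").write(s)
E
python3 - <<'E'
from h import *
print(np.hstack(pointer(np.load("scene0.npz")["p"],"pics/dbg0b.png")))
print(np.hstack(pointer(np.load("last.npy"),"pics/dbg1b.png")))
E
```

```text
[138.88825844 126.43486363  -0.6         -0.8         13.5       ]
[153.8954117  142.12419304  -0.6         -0.8         13.5       ]
```

Request:
{"fn": "arm_command", "kwargs": {"commands": [{"translation":[0,0,0],"dr":[0,0,-0.5],"jaw":1},{"translation":[0,0,0],"dr":[0,0,-0.5],"jaw":1},{"translation":[0,0,0],"dr":[0,0,-0.5],"jaw":1},{"translation":[0,0,0],"dr":[0,0,-0.5],"jaw":1},{"translation":[0,0,0],"dr":[0,0,-0.5],"jaw":1},{"translation":[0,0,0],"dr":[0,0,-0.5],"jaw":1},{"translation":[0,0,0],"dr":[0,0,-0.5],"jaw":1},{"translation":[0,0,0],"dr":[0,0,0],"jaw":1},{"translation":[0,0,0],"dr":[0,0,0],"jaw":1},{"translation":[0,0,0],"dr":[0,0,0],"jaw":1}]}}

```text
time_s: 5.22
position: [0.5248, 0.001, 0.0649]
tcp_rot: [[0.478, 0.879, 0.001], [0.879, -0.478, -0.0], [0.0, 0.001, -1.0]]
force: [-0.8, -2.9, 6.1]
opening: 0.569
```

```bash
python3 st2.py dbg2
```

```text
t 5.22 pos [0.5248 0.001  0.0649] yaw 61.48 j6 16.4 F [-0.8 -2.9  6.1] M [-0.488  0.043  0.019] tau6 0.05 op 0.569
pointer [-187.9  163.9   -0.6   -0.8   13.5]
```

Request:
{"fn": "arm_command", "kwargs": {"commands": [{"translation":[0,0,0],"dr":[0,0,-0.4],"jaw":1},{"translation":[0,0,0],"dr":[0,0,-0.4],"jaw":1},{"translation":[0,0,0],"dr":[0,0,0],"jaw":1},{"translation":[0,0,0],"dr":[0,0,0],"jaw":1},{"translation":[0,0,0],"dr":[0,0,0],"jaw":1}]}}

```text
time_s: 5.68
position: [0.5249, 0.001, 0.0649]
tcp_rot: [[0.404, 0.915, 0.001], [0.915, -0.404, 0.0], [0.001, 0.001, -1.0]]
force: [-0.6, -4.0, 5.1]
opening: 0.567
```

```bash
python3 st2.py dbg3
```

```text
t 5.68 pos [0.5249 0.001  0.0649] yaw 66.16 j6 11.7 F [-0.6 -4.   5.1] M [-0.509  0.114 -0.287] tau6 -0.305 op 0.567
pointer [-183.4  169.4   -0.6   -0.8   13.5]
```

Request:
{"fn": "arm_command", "kwargs": {"commands": [{"translation":[0,0,0],"dr":[0,0,-0.4],"jaw":1},{"translation":[0,0,0],"dr":[0,0,-0.4],"jaw":1},{"translation":[0,0,0],"dr":[0,0,0],"jaw":1},{"translation":[0,0,0],"dr":[0,0,0],"jaw":1}]}}

```text
time_s: 6.07
position: [0.5249, 0.0009, 0.0648]
tcp_rot: [[0.324, 0.946, 0.001], [0.946, -0.324, -0.0], [-0.0, 0.001, -1.0]]
force: [0.1, -4.5, 5.0]
opening: 0.567
```

```bash
python3 st.py
```

```text
t 6.07 pos [0.5249 0.0009 0.0648] yaw 71.1 j6 6.8 F [ 0.1 -4.5  5. ] M [-0.516  0.022  0.092] tau6 0.07 op 0.567
```

Request:
{"fn": "arm_command", "kwargs": {"commands": [{"translation":[0,0,0],"dr":[0,0,-0.5],"jaw":1},{"translation":[0,0,0],"dr":[0,0,-0.5],"jaw":1},{"translation":[0,0,0],"dr":[0,0,-0.5],"jaw":1},{"translation":[0,0,0],"dr":[0,0,0],"jaw":1},{"translation":[0,0,0],"dr":[0,0,0],"jaw":1},{"translation":[0,0,0],"dr":[0,0,0],"jaw":1}]}}

```text
time_s: 6.57
position: [0.5249, 0.001, 0.0648]
tcp_rot: [[0.173, 0.985, 0.001], [0.985, -0.173, -0.0], [-0.0, 0.001, -1.0]]
force: [0.7, -3.7, 4.7]
opening: 0.568
```

```bash
python3 st2.py dbg4
```

```text
t 6.57 pos [0.5249 0.001  0.0648] yaw 80.06 j6 -2.2 F [ 0.7 -3.7  4.7] M [-0.546  0.098 -0.049] tau6 -0.018 op 0.568
pointer [-103.4  -29.7   -0.6   -0.8   13.5]
```

Request:
{"fn": "arm_command", "kwargs": {"commands": [{"translation":[0,0,0],"dr":[0,0,-0.3],"jaw":1},{"translation":[0,0,0],"dr":[0,0,-0.3],"jaw":1},{"translation":[0,0,0],"dr":[0,0,0],"jaw":1},{"translation":[0,0,0],"dr":[0,0,0],"jaw":1},{"translation":[0,0,0],"dr":[0,0,0],"jaw":1}]}}

```text
time_s: 7.03
position: [0.525, 0.001, 0.0649]
tcp_rot: [[0.112, 0.994, 0.001], [0.994, -0.112, 0.0], [0.0, 0.001, -1.0]]
force: [-0.1, -2.0, 6.0]
opening: 0.569
```

```bash
python3 st.py
```

```text
t 7.03 pos [0.525  0.001  0.0649] yaw 83.57 j6 -5.7 F [-0.1 -2.   6. ] M [-0.561  0.068 -0.267] tau6 -0.275 op 0.569
```

Request:
{"fn": "arm_command", "kwargs": {"commands": [{"translation":[0,0,0],"dr":[0,0,-0.2],"jaw":1},{"translation":[0,0,0],"dr":[0,0,0],"jaw":1},{"translation":[0,0,0],"dr":[0,0,0],"jaw":1},{"translation":[0,0,0],"dr":[0,0,0],"jaw":1}]}}

```text
time_s: 7.37
position: [0.5249, 0.0009, 0.0648]
tcp_rot: [[0.094, 0.996, 0.001], [0.996, -0.094, 0.001], [0.001, 0.001, -1.0]]
force: [-0.4, -4.8, 5.6]
opening: 0.57
```

```bash
python3 st2.py dbg5; python3 -c "
import numpy as np,cv2
p=np.load('last.npy')[100:320,120:460,::-1];cv2.imwrite('pics/s5.png',cv2.resize(p,None,fx=2.3,fy=2.3))"
```

```text
t 7.37 pos [0.5249 0.0009 0.0648] yaw 84.59 j6 -6.8 F [-0.4 -4.8  5.6] M [-0.664  0.116 -0.882] tau6 -0.866 op 0.57
pointer [-101.6  -14.3   -0.6   -0.8   13.5]
```

View pics/s5.png

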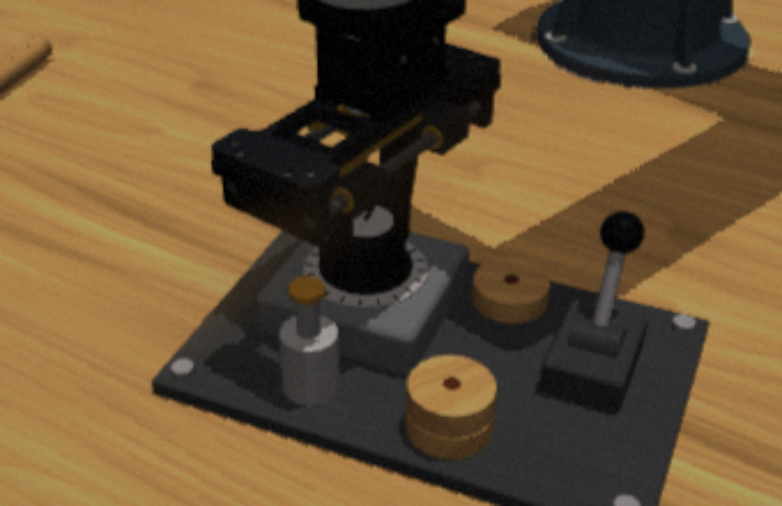

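The third click was the last: 4.6° past it the resistance jumps to 0.88 N m. Detent and stop add up there, so the stop's own share is about 0.58 N m and the buffer has hardly yielded. I'll back off to zero and then go six clicks clockwise.

Request:
{"fn": "arm_command", "kwargs": {"commands": [{"translation":[0,0,0],"dr":[0,0,0.4],"jaw":1},{"translation":[0,0,0],"dr":[0,0,0.4],"jaw":1},{"translation":[0,0,0],"dr":[0,0,0],"jaw":1},{"translation":[0,0,0],"dr":[0,0,0],"jaw":1},{"translation":[0,0,0],"dr":[0,0,0],"jaw":1}]}}

```text
time_s: 7.83
position: [0.5248, 0.001, 0.0649]
tcp_rot: [[0.173, 0.985, 0.001], [0.985, -0.173, -0.0], [0.0, 0.001, -1.0]]
force: [-0.7, -2.8, 5.1]
opening: 0.566
```

```bash
python3 st.py
```

```text
t 7.83 pos [0.5248 0.001  0.0649] yaw 80.02 j6 -2.1 F [-0.7 -2.8  5.1] M [-0.534  0.048 -0.131] tau6 -0.142 op 0.566
```

Request:
{"fn": "arm_command", "kwargs": {"commands": [{"translation":[0,0,0],"dr":[0,0,0.75],"jaw":1},{"translation":[0,0,0],"dr":[0,0,0.75],"jaw":1},{"translation":[0,0,0],"dr":[0,0,0.75],"jaw":1},{"translation":[0,0,0],"dr":[0,0,0.75],"jaw":1},{"translation":[0,0,0],"dr":[0,0,0.75],"jaw":1},{"translation":[0,0,0],"dr":[0,0,0.75],"jaw":1},{"translation":[0,0,0],"dr":[0,0,0.75],"jaw":1},{"translation":[0,0,0],"dr":[0,0,0.75],"jaw":1},{"translation":[0,0,0],"dr":[0,0,0],"jaw":1},{"translation":[0,0,0],"dr":[0,0,0],"jaw":1},{"translation":[0,0,0],"dr":[0,0,0],"jaw":1}]}}

```text
time_s: 8.75
position: [0.5249, 0.0011, 0.0648]
tcp_rot: [[0.719, 0.695, 0.001], [0.695, -0.719, 0.0], [0.001, 0.001, -1.0]]
force: [0.1, -3.0, 4.9]
opening: 0.57
```

```bash
python3 st2.py dbg6
```

```text
t 8.75 pos [0.5249 0.0011 0.0648] yaw 44.0 j6 33.9 F [ 0.1 -3.   4.9] M [-0.474 -0.049 -0.215] tau6 -0.216 op 0.57
pointer [156.6 146.7  -0.6  -0.8  13.5]
```

Request:
{"fn": "arm_command", "kwargs": {"commands": [{"translation":[0,0,0],"dr":[0,0,0.75],"jaw":1},{"translation":[0,0,0],"dr":[0,0,0.75],"jaw":1},{"translation":[0,0,0],"dr":[0,0,0.75],"jaw":1},{"translation":[0,0,0],"dr":[0,0,0.75],"jaw":1},{"translation":[0,0,0],"dr":[0,0,0.75],"jaw":1},{"translation":[0,0,0],"dr":[0,0,0.75],"jaw":1},{"translation":[0,0,0],"dr":[0,0,0.75],"jaw":1},{"translation":[0,0,0],"dr":[0,0,0.75],"jaw":1},{"translation":[0,0,0],"dr":[0,0,0.5],"jaw":1},{"translation":[0,0,0],"dr":[0,0,0],"jaw":1},{"translation":[0,0,0],"dr":[0,0,0],"jaw":1},{"translation":[0,0,0],"dr":[0,0,0],"jaw":1}]}}

```text
time_s: 9.8
position: [0.525, 0.001, 0.0648]
tcp_rot: [[0.996, 0.091, 0.001], [0.091, -0.996, -0.001], [0.001, 0.001, -1.0]]
force: [-0.2, -3.1, 5.5]
opening: 0.568
```

```bash
python3 st2.py dbg7
```

```text
t 9.8 pos [0.525  0.001  0.0648] yaw 5.21 j6 72.7 F [-0.2 -3.1  5.5] M [-0.507  0.015  0.368] tau6 0.255 op 0.568
pointer [120.1 105.5  -0.6  -0.8  13.5]
```

Request:
{"fn": "arm_command", "kwargs": {"commands": [{"translation":[0,0,0],"dr":[0,0,0.75],"jaw":1},{"translation":[0,0,0],"dr":[0,0,0.75],"jaw":1},{"translation":[0,0,0],"dr":[0,0,0.75],"jaw":1},{"translation":[0,0,0],"dr":[0,0,0.75],"jaw":1},{"translation":[0,0,0],"dr":[0,0,0.75],"jaw":1},{"translation":[0,0,0],"dr":[0,0,0.75],"jaw":1},{"translation":[0,0,0],"dr":[0,0,0.75],"jaw":1},{"translation":[0,0,0],"dr":[0,0,0.3],"jaw":1},{"translation":[0,0,0],"dr":[0,0,0],"jaw":1},{"translation":[0,0,0],"dr":[0,0,0],"jaw":1},{"translation":[0,0,0],"dr":[0,0,0],"jaw":1}]}}

```text
time_s: 10.77
position: [0.5249, 0.001, 0.0648]
tcp_rot: [[0.881, -0.473, 0.001], [-0.473, -0.881, -0.0], [0.001, -0.0, -1.0]]
force: [0.8, -2.8, 5.3]
opening: 0.567
```

```bash
python3 st2.py dbg8
```

```text
t 10.77 pos [0.5249 0.001  0.0648] yaw -28.2 j6 106.1 F [ 0.8 -2.8  5.3] M [-0.716  0.133 -0.12 ] tau6 -0.136 op 0.567
pointer [137.1  57.9  -0.6  -0.8  13.5]
```

Request:
{"fn": "arm_command", "kwargs": {"commands": [{"translation":[0,0,0],"dr":[0,0,0],"jaw":0},{"translation":[0,0,0],"dr":[0,0,0],"jaw":0},{"translation":[0,0,0],"dr":[0,0,0],"jaw":0},{"translation":[0,0,0],"dr":[0,0,0],"jaw":0},{"translation":[0,0,0],"dr":[0,0,0],"jaw":0},{"translation":[0,0,0],"dr":[0,0,0],"jaw":0}]}}

```text
time_s: 11.32
position: [0.5242, 0.0015, 0.0643]
tcp_rot: [[0.882, -0.47, -0.001], [-0.47, -0.882, 0.0], [-0.001, 0.0, -1.0]]
force: [0.0, -0.2, -0.5]
opening: 0.934
```

Request:
{"fn": "arm_command", "kwargs": {"commands": [{"translation":[0,0,-0.5],"dr":[0,0,0],"jaw":0},{"translation":[0,0,-1],"dr":[0,0,0],"jaw":0},{"translation":[0,0,-1],"dr":[0,0,0],"jaw":0},{"translation":[0,0,-1],"dr":[0,0,0],"jaw":0},{"translation":[0,0,-1],"dr":[0,0,0],"jaw":0},{"translation":[0,0,-1],"dr":[0,0,0],"jaw":0},{"translation":[0,0,-1],"dr":[0,0,0],"jaw":0},{"translation":[0,0,0],"dr":[0,0,0],"jaw":0},{"translation":[0,0,0],"dr":[0,0,0],"jaw":0}]}}

```text
time_s: 12.07
position: [0.5252, 0.0012, 0.2284]
tcp_rot: [[0.883, -0.47, 0.003], [-0.47, -0.883, -0.001], [0.003, -0.001, -1.0]]
force: [-0.2, 0.4, 0.4]
opening: 1.0
```

```bash
python3 st2.py dbg9; python3 - <<'E'
from h import *
import pickle
s=read_state(); p,d=capture("wrist"); pickle.dump(s,open("s2.pkl","wb")); np.save("w2.npy",p)
u=wproj(s,[.524,.001,.083]).round().astype(int); print(u)
a=np.ascontiguousarray(p[u[1]-60:u[1]+60,u[0]-60:u[0]+60,::-1]); cv2.imwrite("pics/w2z.png",cv2.resize(a,None,fx=5,fy=5,interpolation=cv2.INTER_CUBIC)); cv2.imwrite("pics/w2.png",p[:,:,::-1])
for ang in (180,90,72,54): 
    t=np.radians(ang+8.3); print(ang,(wproj(s,[.524+.014*np.cos(t),.001+.014*np.sin(t),.083])-u+60)*5)
E
```

```text
t 12.07 pos [0.5252 0.0012 0.2284] yaw -28.05 j6 106.0 F [-0.2  0.4  0.4] M [0.029 0.067 0.008] tau6 0.001 op 1.0
pointer [81.2 71.4 -0.6 -0.8 13.5]
[282 198]
180 [342.10696564 357.39758244]
90 [238.92805737 342.14474271]
72 [228.11671116 322.20850799]
54 [224.1225686  299.92767095]
```

View pics/w2z.png

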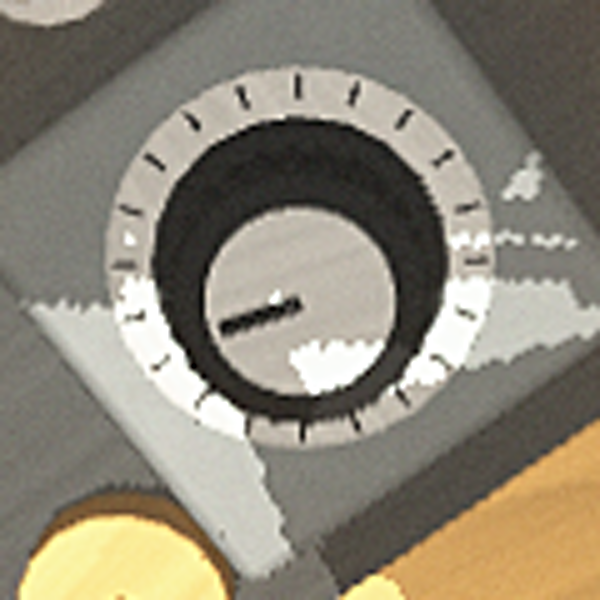

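View pics/w2.png

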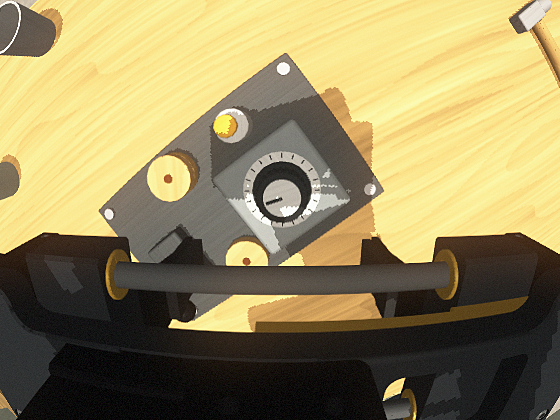

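The wrist view shows the pointer tip at (220,328) against (228,322) predicted for the sixth click. The scene reader gives 71.4°, nominal 72°, so the dial rests in click six. Now the lever: turn to yaw 8.3°, shut the jaws and go to the ball's -x side.

Request:
{"fn": "arm_command", "kwargs": {"commands": [{"translation":[0,0,0],"dr":[0,0,-0.87],"jaw":1},{"translation":[0,0,0],"dr":[0,0,-0.87],"jaw":1},{"translation":[0,0,0],"dr":[0,0,-0.87],"jaw":1},{"translation":[0,0,0],"dr":[0,0,-0.87],"jaw":1},{"translation":[0,0,0],"dr":[0,0,-0.87],"jaw":1},{"translation":[0,0,0],"dr":[0,0,-0.87],"jaw":1},{"translation":[0,0,0],"dr":[0,0,-0.85],"jaw":1},{"translation":[0,0,0],"dr":[0,0,0],"jaw":1}]}}

```text
time_s: 12.83
position: [0.5233, 0.0015, 0.2252]
tcp_rot: [[0.989, 0.147, -0.004], [0.147, -0.989, 0.001], [-0.004, -0.002, -1.0]]
force: [-0.5, 0.9, -0.1]
opening: 0.48
```

Request:
{"fn": "arm_command", "kwargs": {"commands": [{"translation":[-0.42,-0.89,0],"dr":[0,0,0],"jaw":1},{"translation":[-0.42,-0.89,0],"dr":[0,0,0],"jaw":1},{"translation":[-0.42,-0.89,0],"dr":[0,0,0],"jaw":1},{"translation":[-0.42,-0.89,0],"dr":[0,0,0],"jaw":1},{"translation":[-0.42,-0.89,0],"dr":[0,0,0],"jaw":1},{"translation":[-0.42,-0.89,0],"dr":[0,0,0],"jaw":1},{"translation":[-0.42,-0.89,0],"dr":[0,0,0],"jaw":1},{"translation":[0,0,0],"dr":[0,0,0],"jaw":1},{"translation":[0,0,0],"dr":[0,0,0],"jaw":1}]}}

```text
time_s: 13.58
position: [0.4279, 0.1452, 0.2263]
tcp_rot: [[0.989, 0.146, -0.002], [0.146, -0.989, -0.0], [-0.002, 0.0, -1.0]]
force: [-0.2, -0.3, -0.5]
opening: 0.002
```

```bash
python3 st.py; python3 - <<'E'
from h import *
s=read_state();R=s["tcp_rot"]; print(R.T@(np.array([.4304,.1441,.093])-s["position"])/.025)
p,d=capture("wrist"); cv2.imwrite("pics/w3.png",p[:,:,::-1])
for X in ([.4675,.1495,.095],[.5350,.1593,.095]): print(wproj(s,X))
E
```

```text
t 13.58 pos [0.4279 0.1452 0.2263] yaw 8.42 j6 86.1 F [-0.2 -0.3 -0.5] M [ 0.042  0.019 -0.012] tau6 0.038 op 0.002
[0.10493484 0.05801252 5.33023373]
[283.52618876 156.91653687]
[283.83102171  79.52716305]
```

View pics/w3.png

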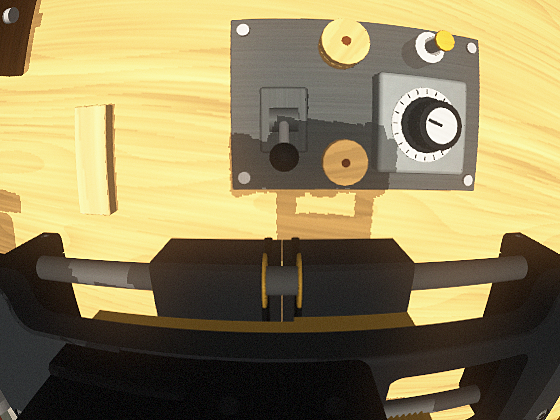

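The ball is at (284,157), exactly as predicted. I'll descend behind it and push in +x.

Request:
{"fn": "arm_command", "kwargs": {"commands": [{"translation":[0,0,1],"dr":[0,0,0],"jaw":1},{"translation":[0,0,1],"dr":[0,0,0],"jaw":1},{"translation":[0,0,1],"dr":[0,0,0],"jaw":1},{"translation":[0,0,1],"dr":[0,0,0],"jaw":1},{"translation":[0,0,1],"dr":[0,0,0],"jaw":1},{"translation":[0,0,0.33],"dr":[0,0,0],"jaw":1},{"translation":[0,0,0],"dr":[0,0,0],"jaw":1},{"translation":[0,0,0],"dr":[0,0,0],"jaw":1}]}}

```text
time_s: 14.3
position: [0.4297, 0.1441, 0.0937]
tcp_rot: [[0.99, 0.144, -0.0], [0.144, -0.99, -0.0], [-0.0, 0.0, -1.0]]
force: [0.3, 0.7, 0.6]
opening: 0.006
```

Request:
{"fn": "arm_command", "kwargs": {"commands": [{"translation":[0.25,0,0],"dr":[0,0,0],"jaw":1},{"translation":[0.25,0,0],"dr":[0,0,0],"jaw":1},{"translation":[0.25,0,0],"dr":[0,0,0],"jaw":1},{"translation":[0.25,0,0],"dr":[0,0,0],"jaw":1},{"translation":[0.25,0,0],"dr":[0,0,0],"jaw":1},{"translation":[0.25,0,0],"dr":[0,0,0],"jaw":1},{"translation":[0.25,0,0],"dr":[0,0,0],"jaw":1},{"translation":[0.25,0,0],"dr":[0,0,0],"jaw":1},{"translation":[0,0,0],"dr":[0,0,0],"jaw":1}]}}

```text
time_s: 15.05
position: [0.4811, 0.1522, 0.094]
tcp_rot: [[0.989, 0.145, 0.004], [0.145, -0.989, 0.0], [0.004, 0.0, -1.0]]
force: [0.6, 0.5, -0.7]
opening: 0.006
```

```bash
python3 st.py
```

```text
t 15.05 pos [0.4811 0.1522 0.094 ] yaw 8.37 j6 86.5 F [ 0.6  0.5 -0.7] M [0.067 0.025 0.019] tau6 0.004 op 0.006
```

Request:
{"fn": "arm_command", "kwargs": {"commands": [{"translation":[0.2,0,0],"dr":[0,0,0],"jaw":1},{"translation":[0.2,0,0],"dr":[0,0,0],"jaw":1},{"translation":[0.2,0,0],"dr":[0,0,0],"jaw":1},{"translation":[0.2,0,0],"dr":[0,0,0],"jaw":1},{"translation":[0.2,0,0],"dr":[0,0,0],"jaw":1},{"translation":[0,0,0],"dr":[0,0,0],"jaw":1},{"translation":[0,0,0],"dr":[0,0,0],"jaw":1}]}}

```text
time_s: 15.63
position: [0.504, 0.1556, 0.0938]
tcp_rot: [[0.989, 0.146, 0.001], [0.146, -0.989, 0.0], [0.001, 0.0, -1.0]]
force: [0.8, 0.5, 0.7]
opening: -0.001
```

```bash
python3 st.py; python3 - <<'E'
from h import *
for n in ("scene",):
    p,d=capture(n); cv2.imwrite(f"pics/{n}5.png",cv2.resize(p[100:320,120:460,::-1],None,fx=2.3,fy=2.3))
E
```

```text
t 15.63 pos [0.504  0.1556 0.0938] yaw 8.37 j6 86.6 F [0.8 0.5 0.7] M [ 0.032 -0.031  0.036] tau6 0.001 op -0.001
```

View pics/scene5.png

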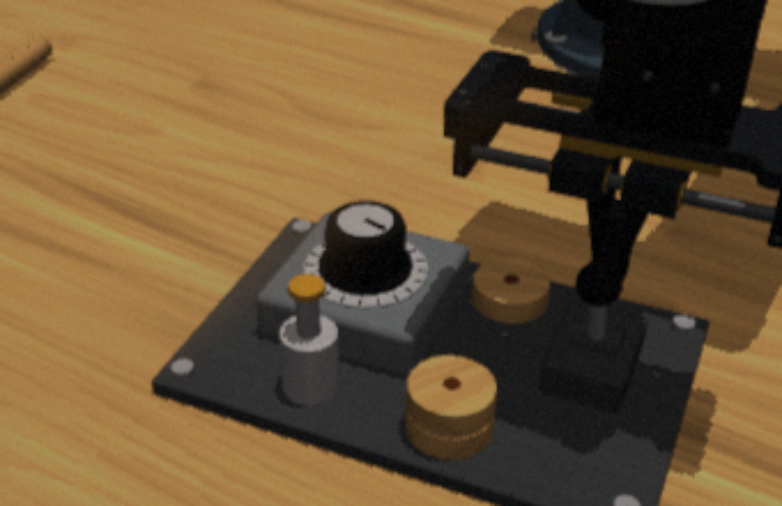

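The ball (598,285) is moving ahead of the shut fingers. Now the last millimetres in small steps, watching the force.

Request:
{"fn": "arm_command", "kwargs": {"commands": [{"translation":[0.15,0,0],"dr":[0,0,0],"jaw":1},{"translation":[0.15,0,0],"dr":[0,0,0],"jaw":1},{"translation":[0,0,0],"dr":[0,0,0],"jaw":1},{"translation":[0,0,0],"dr":[0,0,0],"jaw":1}]}}

```text
time_s: 16.02
position: [0.5111, 0.1567, 0.0938]
tcp_rot: [[0.989, 0.146, 0.001], [0.146, -0.989, 0.0], [0.001, 0.0, -1.0]]
force: [0.1, 0.3, -0.6]
opening: 0.007
```

Request:
{"fn": "arm_command", "kwargs": {"commands": [{"translation":[0.08,0,0],"dr":[0,0,0],"jaw":1},{"translation":[0,0,0],"dr":[0,0,0],"jaw":1},{"translation":[0,0,0],"dr":[0,0,0],"jaw":1}]}}

```text
time_s: 16.27
position: [0.5121, 0.1569, 0.0937]
tcp_rot: [[0.989, 0.146, -0.001], [0.146, -0.989, -0.0], [-0.001, -0.0, -1.0]]
force: [-2.0, -1.1, 0.2]
opening: 0.003
```

Request:
{"fn": "arm_command", "kwargs": {"commands": [{"translation":[0.06,0,0],"dr":[0,0,0],"jaw":1},{"translation":[0,0,0],"dr":[0,0,0],"jaw":1},{"translation":[0,0,0],"dr":[0,0,0],"jaw":1}]}}

```text
time_s: 16.52
position: [0.5124, 0.157, 0.0935]
tcp_rot: [[0.989, 0.146, -0.004], [0.146, -0.989, -0.0], [-0.004, -0.0, -1.0]]
force: [-5.6, -1.3, 1.9]
opening: 0.007
```

Request:
{"fn": "arm_command", "kwargs": {"commands": [{"translation":[0.06,0,0],"dr":[0,0,0],"jaw":1},{"translation":[0,0,0],"dr":[0,0,0],"jaw":1},{"translation":[0,0,0],"dr":[0,0,0],"jaw":1}]}}

```text
time_s: 16.77
position: [0.5126, 0.157, 0.0934]
tcp_rot: [[0.989, 0.146, -0.007], [0.146, -0.989, -0.001], [-0.007, -0.0, -1.0]]
force: [-7.1, -1.4, 2.9]
opening: 0.009
```

Request:
{"fn": "arm_command", "kwargs": {"commands": [{"translation":[-0.3,0,0],"dr":[0,0,0],"jaw":1},{"translation":[-0.7,0,0],"dr":[0,0,0],"jaw":1},{"translation":[-1,0,-0.3],"dr":[0,0,0],"jaw":1},{"translation":[-0.5,0,-1],"dr":[0,0,0],"jaw":1},{"translation":[0,0,-1],"dr":[0,0,0],"jaw":1},{"translation":[0,0,-1],"dr":[0,0,0],"jaw":1},{"translation":[0,0,-1],"dr":[0,0,0],"jaw":1},{"translation":[0,0,-1],"dr":[0,0,0],"jaw":1},{"translation":[0,0,0],"dr":[0,0,0],"jaw":1},{"translation":[0,0,0],"dr":[0,0,0],"jaw":1}]}}

```text
time_s: 17.6
position: [0.4563, 0.1486, 0.2283]
tcp_rot: [[0.989, 0.146, 0.008], [0.146, -0.989, 0.001], [0.008, 0.0, -1.0]]
force: [0.3, 0.7, -0.7]
opening: 0.006
```

```bash
python3 st2.py dbg10; python3 - <<'E'
from h import *
s=read_state();p,d=capture("wrist"); q=np.load("last.npy")
print([wproj(s,X).round() for X in ([.4675,.1495,.095],[.5350,.1593,.095])])
cv2.imwrite("pics/w6.png",p[:,:,::-1]); cv2.imwrite("pics/s6.png",cv2.resize(q[160:320,170:450,::-1],None,fx=2.8,fy=2.8))
for n in ("scene","side"):
    p,d=(capture(n)); W=cloud(n,d)
    u=proj(n,[.535,.1593,.095])[0].round().astype(int); w=W[u[1]-14:u[1]+14,u[0]-14:u[0]+14].reshape(-1,3); w=w[w[:,2]>.08]; print(n,u,len(w),w.mean(0) if len(w) else 0)
    from scipy.optimize import least_squares
    if len(w)>30: print(least_squares(lambda c:np.linalg.norm(w-c,axis=1)-.013,w.mean(0)-[0,0,.01],loss='soft_l1',f_scale=.002).x)
E
```

```text
t 17.6 pos [0.4563 0.1486 0.2283] yaw 8.38 j6 86.3 F [ 0.3  0.7 -0.7] M [ 0.021  0.013 -0.042] tau6 0.001 op 0.006
pointer [80.7 70.4 -0.6 -0.8 13.5]
[array([283., 188.]), array([283., 111.])]
scene [377 229] 326 [0.54024401 0.16234193 0.10046345]
[0.53359703 0.16036622 0.0951517 ]
side [206 156] 198 [0.53090651 0.15234655 0.09907158]
[0.53401614 0.15764224 0.0943251 ]
```

View pics/s6.png

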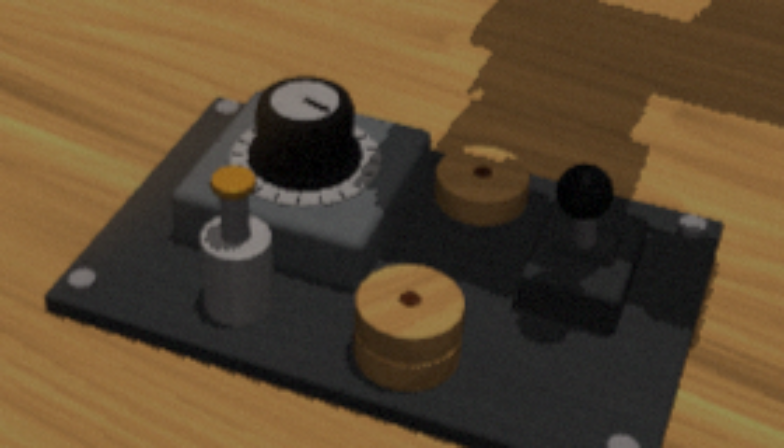

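View pics/w6.png

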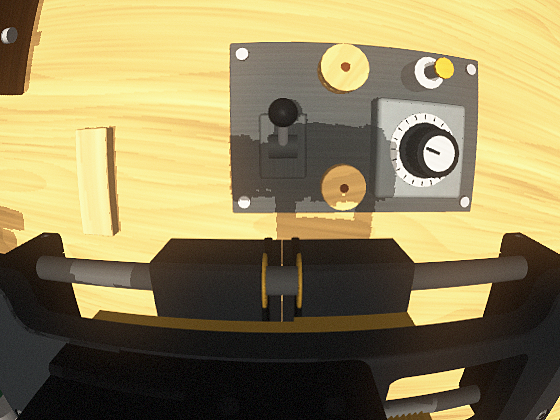

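The ball measures (0.534, 0.159, 0.095) against (0.535, 0.159, 0.095) expected when locked. In the wrist view it sits at (283,112), as predicted. The pointer is still at the sixth click, the wheels have not moved and the arm is clear.

```bash
python3 -c "
from rig import *
print(hand_in())"
```

```text
the job is handed in; nothing more can be done
None
```

I wound the dial back to its zero stop, set it to the sixth click clockwise, and threw the lock lever fully over. I then let go and handed the job in at about 18 s.

- **Zero stop:** the dial was three clicks from zero at the start. The stop showed about 4.6° past the zero click, where resistance jumped from about 0.27 to 0.88 N m, click and stop together. The stop's own share works out at roughly 0.55–0.6 N m, so the buffer yielded under about 1 mm by that estimate.
- **Sixth click:** I turned it 108° clockwise without letting go of the knob. After release the scene camera read the pointer at 71.4°, and 70.4° after locking, against 72° expected. The wrist camera's view agreed.
- **Lock:** the lever stopped firmly at about 7 N. Its ball measured within about 1 mm of the locked position.
- **Wheels:** by eye, all three blanks were where they started in the last views; I did not measure them again.

**Checks that disagreed:** the pointer could not be read while the jaws covered it, at the zero stop and just before release. The torque readings jumped about right after moves; one at the second click clockwise did not fit an exactly centred dial. Neither showed in the dial's final position.

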